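# Tip the two fallen pistons up onto their skirts

### The job

Two of the three pistons on the rubber mat have fallen on their sides. Tip each one up where it lies, by pushing lightly with the fingertips near the top of its closed crown face, until it stands on its open skirt end with the crown up, like the third; they must stay on the mat. Do not grip, lift or carry anything, and leave the standing piston, the carton and the tape measure where they are.

Things in the scene. Friction and masses are not known exactly. Their poses are not given: they have to be found in the camera images.
- piston_a: First fallen piston. Metal engine piston, 73 mm across (radius 36.5), 55 mm high, 190 to 340 g. Origin: centre of the open skirt end; its z axis runs along the piston's own axis to the closed crown face, 55 mm from the origin (ring grooves are near the crown). Starts lying on its side on the mat, axis 40.5 mm above the bench; it can roll. Crown points away from the robot (+x) within 0.5 rad.
- piston_b: Second fallen piston. Metal engine piston, 73 mm across (radius 36.5), 55 mm high, 190 to 340 g. Origin: centre of the open skirt end; its z axis runs along the piston's own axis to the closed crown face, 55 mm from the origin (ring grooves are near the crown). Starts lying on its side on the mat, axis 40.5 mm above the bench; it can roll. Crown points towards the robot (-x) within 0.5 rad.
- piston_c: Third piston. Metal engine piston, 73 mm across (radius 36.5), 55 mm high, 190 to 340 g. Origin: centre of the open skirt end; its z axis runs along the piston's own axis to the closed crown face, 55 mm from the origin (ring grooves are near the crown). Stands upright, crown up, on the mat: leave it. Where the three are along y varies.
- piston_a_center (a point): Centre of piston_a, on its axis midway between skirt end and crown (27.5 mm from each); close to its centre of mass. 31.5 mm above the bench when upright. Pushed horizontally on the crown, the piston tips about the lower edge of its skirt end; past about 37 degrees of tipping it falls onto the skirt by itself.
- piston_b_center (a point): Centre of piston_b, on its axis midway between skirt end and crown (27.5 mm from each); 31.5 mm above the bench when upright. While it tips, the crown face rises as it moves forward: fingers that do not rise with it drag on the face and hold the piston back, as their pads grip too.
- piston_c_center (a point): Centre of piston_c, on its axis, 27.5 mm above the skirt end.
- mat: Black rubber work mat, fixed, 260 mm (its x) by 500 mm (its y), 4 mm thick; origin at the centre of its underside, top 4 mm above the bench. It is grippy (friction about 0.9 to 1.3), so a piston pushed near the top of its crown face tips and does not slide.
- screw_box: Brown cardboard carton with a red band, 70 x 110 x 45 mm, right of the mat; origin at the centre of its underside. Leave it alone.
- tape_measure: Yellow tape measure, 34 x 79 x 64 mm, left of the mat; origin at the centre of its underside. Leave it alone.
Mind the look-alikes: they are no part of the job. Leave any purple look-alike of the piston_c alone.

How it is judged:
By the outcome, as a careful person would: the job done as asked, in the order asked, and still so for the second after the job is handed in, with the robot touching nothing.
It also fails if it takes over 58 s, if anything falls off the work surface, if the arm or the gripper's body presses on something with over 40 N, if the wrist force passes 120 N, or if a joint passes its speed limit or range.

### The arm

A 6-joint arm with a two-finger parallel gripper is mounted at the origin on a cart in front of the work surface, level with it; the furniture and walls round the work are solid. World frame = base frame: x ahead of the robot, y to its left, z up, the work surface at z = 0. Lengths are in mm, angles in rad, forces in N, time in s.
With the tool pointing down it reaches from about 275 to 1000 mm from the base axis. Payload 8.4 kg.
Tool frame: the origin (TCP) lies midway between the tips of the shut fingers; the grasp point (between the pads) lies 19 mm behind it; z points along the fingers, y is the line along which they close (so a half turn about z gives the same grasp; the last joint's range is limited). The gripper opens to 85 mm and grips with 20 to 120 N. Pads are 22 mm wide; open, the fingers measure 114 mm over their backs; the gripper's body (76 mm by 85 mm) begins 54 mm behind the grasp point. The pads swing forward as they close: fully open they stand 13 mm farther back than shut.
Start: joints at [-1.106, 0.353, 1.633, -0, 1.155, -0.002], TCP at [281.268, -558.136, 197.981] pointing down, gripper open.
Joint ranges: [-2.63, 2.63], [-0.92, 2.1], [0.06, 2.66], [-1.3, 4.44], [0, 2.69], [-3.02, 3.02]. Speed limits (rad/s): [2.22, 2.22, 2.79, 3.14, 3.14, 3.14].

### API

Orientations are given as [roll, pitch, yaw] about the fixed x, y, z axes, in that order (R = Rz(yaw) Ry(pitch) Rx(roll)).
In Python, from rig import telemetry, optics, r gives the robot as it stands.
- The arm moves only by the tool play_rows, never from a script. Its arguments are lists of equal length, an entry for each row: "dp": the shift along the tool's x, y, z in units of 40 mm (1.0 is 40 mm), a list of three; "rot": the turn, a rotation vector about the tool's x, y, z in units of 6 degrees (1.0 is 6 degrees), a list of three. In form: {"dp": [[tx, ty, tz], ...], "rot": [[ax, ay, az], ...]}. A call has 1 to 5 rows; each row is the pose to reach, as a shift and turn from the pose commanded when the call began, along the tool's axes at that moment; what a row does not reach only later rows make up. A row lasts 1/12 s, in which the tool goes at most 41.7 mm and 7.16 degrees, less where a joint would pass 70% of its speed; a pose out of reach is approached as far as the arm can. A call with a gripper value outside its range is refused whole. "fingers" is the opening, from 0 (shut) to 1 (fully open), set as the call begins (left out, the last holds). The fingers move at their own pace and stop on an object; "grip_force" is the grip in N (left out, the last holds). Time passes only in rows, so rows that repeat a pose let the fingers close. It gives the time, the measured TCP pose, the force, the opening and the grip force at its end, in the units of the state.
- telemetry.sense(): the state, without advancing time (a new reading comes with each control period).
- optics.grab_frame(name): name is "scene" or "top" or "wrist"; returns a dict with "color" (384x512x3 uint8, red, green, blue), "mtx" (3x3 intrinsics, pixels), "D" ([k1, k2, p1, p2, k3] as OpenCV has them; the pictures are not rectified), "R" (3x3) and "t" (3): a world point X has camera coordinates R X + t; the wrist camera has in their place "mount" (4x4, takes a point from camera to tool coordinates, whose origin is the TCP and whose axes are the flange's). Camera axes: x right, y down, z forward; pixel columns grow to the right and rows downward; lengths in mm; the calibration is good to about 2 mm. A picture is of the moment at which its call begins: read the wrist's pose just before it. There is no depth.
- r.sign_off(): hands the job in; it is judged then, once.
The state is a dict: "clock": time; "qpos": joint angles; "qvel": joint speeds; "joint_efforts": joint torques, N m; "eef_pos": TCP position; "tcp_rot": TCP orientation; "contact_force": force on the tool from outside, world axes, zero at the start; "wrist_torque": the same for the moment, N m; "opening": opening from 0.0 (shut) to 1.0 (fully open); "grasp_force": force on a finger pad.
Only numpy, scipy, OpenCV 4.12 (cv2) and the standard library are available. Lean on these libraries where they do the work, as an engineer would, in place of code of your own. Each camera call takes 0.05 s, during which the arm holds its last target. There are 200 camera calls.

## Working session

There is one attempt and no reset: what is moved stays moved. The work goes in short steps, Python scripts to look and compute and a tool call to move; the robot and the scene stay as the last step left them, time stands still between calls to the robot, and variables do not carry over. Pictures are saved under pics/ and viewed, at most 10 in all, crops included, and the job is handed in when it is done.

Besides the shell and the picture viewer there is one more tool, called after ">>>" as name(argument=value, ...), one argument or row to a line, values as JSON. play_rows: Moves the arm, as the interface text tells. Its arguments: {"type":"object","properties":{"dp":{"type":"array"},"rot":{"type":"array"},"fingers":{"type":"number"},"grip_force":{"type":"number"}},"required":["dp","rot"]}

```bash
mkdir -p pics
cat > h.py <<'E'
import numpy as np, cv2
from rig import telemetry, optics, r
def grab(n,f):
    d=optics.grab_frame(n); cv2.imwrite(f,d["color"][:,:,::-1]); return d
def ray(d,uv,z):
    p=cv2.undistortPoints(np.array([[uv]],float),np.array(d["mtx"]),np.array(d["D"]))[0,0]
    R=np.array(d["R"]);t=np.array(d["t"]); c=-R.T@t; v=R.T@np.array([p[0],p[1],1])
    return c+v*(z-c[2])/v[2]
def proj(d,X):
    return cv2.projectPoints(np.array(X,float).reshape(-1,1,3),cv2.Rodrigues(np.array(d["R"]))[0],np.array(d["t"],float),np.array(d["mtx"]),np.array(d["D"]))[0][:,0]
E
python3 - <<'E'
from h import *
import pickle
a=grab("top","pics/t0.png"); b=grab("scene","pics/s0.png")
pickle.dump((a,b),open("f.pkl","wb"))
im=np.hstack([a["color"],b["color"]])
cv2.imwrite("pics/t0b.png",cv2.resize(a["color"],(800,600),interpolation=2)[:,:,::-1])
for d in(a,b): print(-np.array(d["R"]).T@np.array(d["t"]), np.array(d["R"])[2])
print(telemetry.sense())
E
```

```text
[ 132.2403457   200.41388898 1842.84651207] [ 0.19463501 -0.00347844 -0.98086957]
[-117.20711268 1184.84356889  984.02234563] [ 0.42068606 -0.66052294 -0.62187835]
{'clock': 0.1, 'qpos': array([-1.10638657e+00,  3.53564154e-01,  1.63407298e+00, -2.33219450e-05,
        1.15519182e+00, -2.43014906e-03]), 'qvel': array([-0.00010388, -0.00297904, -0.00182496,  0.00205622, -0.00139546,
        0.00209146]), 'joint_efforts': array([ 1.31086745e-04, -6.06355762e+01, -3.42821360e+01,  3.61680247e-05,
        3.93782029e-03,  3.55304769e-05]), 'eef_pos': array([ 281.05587253, -557.71125804,  197.34032432]), 'tcp_rot': array([-3.14035631e+00,  1.83204991e-05,  4.66849346e-01]), 'contact_force': array([0.16171899, 0.19834139, 0.47745524]), 'wrist_torque': array([ 0.01887032, -0.01161168, -0.01013166]), 'grasp_force': 0.0, 'opening': 0.9974764872352366}
```

View pics/t0b.png

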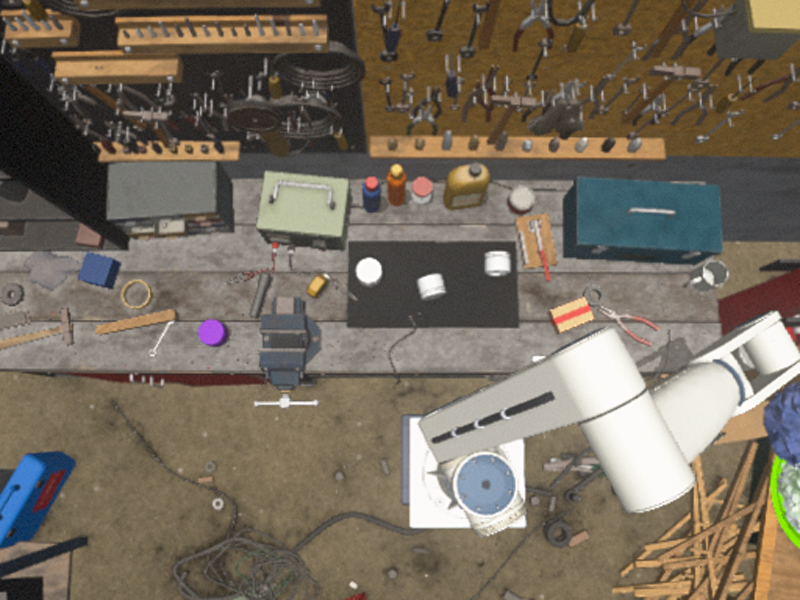

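View pics/s0.png

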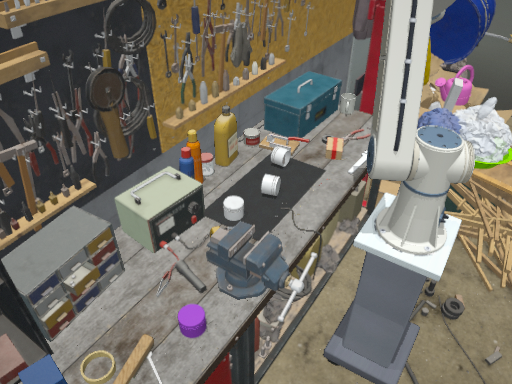

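The top view (800x600) shows the standing piston at (369,271) and the fallen ones at (430,286) and (497,263). The mat spans 348–518 × 241–327, the carton is at (572,315), the tape at (318,286) and the purple look-alike at (212,333). I'll crop both views closer.

Run:
```python
from h import *
import pickle
a,b=pickle.load(open("f.pkl","rb"))
A=cv2.resize(a["color"][145:215,215:340],(800,448),interpolation=cv2.INTER_CUBIC)[:,:,::-1]   # x6.4
B=cv2.resize(b["color"][140:230,215:295],None,fx=6.4,fy=6.4,interpolation=cv2.INTER_CUBIC)[:,:,::-1]
cv2.imwrite("pics/a1.png",A);cv2.imwrite("pics/b1.png",B)
# white blobs in top view
for n,d,(y0,y1,x0,x1) in(("top",a,(150,205,224,331)),("scene",b,(140,230,215,300))):
    hsv=cv2.cvtColor(d["color"],cv2.COLOR_RGB2HSV); m=np.zeros(hsv.shape[:2],np.uint8)
    m[y0:y1,x0:x1]=((hsv[...,2]>115)&(hsv[...,1]<60))[y0:y1,x0:x1]
    for c in cv2.findContours(m,0,2)[0]:
        if cv2.contourArea(c)>60:
            mo=cv2.moments(c); uv=(mo["m10"]/mo["m00"],mo["m01"]/mo["m00"])
            print(n,np.round(uv,1),cv2.contourArea(c),[np.round(ray(d,uv,z),0) for z in (40,59)],cv2.boxPoints(cv2.minAreaRect(c)).round(1).tolist(), np.round([ray(d,p,40)[:2] for p in cv2.boxPoints(cv2.minAreaRect(c))]).tolist())
for p in [(348,241),(518,241),(518,327),(348,327)]: print(ray(a,(p[0]*.64,p[1]*.64),4).round())
```

```text
top [275.5 182.2] 194.5 [array([525.,  98.,  40.]), array([520., 100.,  59.])] [[265.79998779296875, 177.3000030517578], [281.6000061035156, 173.39999389648438], [284.8999938964844, 186.8000030517578], [269.20001220703125, 190.6999969482422]] [[547.0, 142.0], [565.0, 71.0], [504.0, 56.0], [486.0, 127.0]]
top [235.6 173.1] 216.0 [array([566., 278.,  40.]), array([561., 277.,  59.])] [[224.0, 173.0], [236.0, 161.0], [248.0, 173.0], [236.0, 185.0]] [[566.0, 330.0], [622.0, 276.0], [567.0, 222.0], [511.0, 275.0]]
top [317.9 168. ] 221.5 [array([591., -94.,  40.]), array([586., -91.,  59.])] [[310.0, 160.0], [326.0, 160.0], [326.0, 176.0], [310.0, 176.0]] [[628.0, -59.0], [628.0, -132.0], [554.0, -130.0], [553.0, -57.0]]
top [277.3 151.6] 328.5 [array([667.,  89.,  40.]), array([662.,  90.,  59.])] [[224.0, 150.0], [330.0, 150.0], [330.0, 158.0], [224.0, 158.0]] [[674.0, 332.0], [676.0, -152.0], [638.0, -151.0], [636.0, 331.0]]
scene [236.7 226.2] 144.5 [array([489., 360.,  40.]), array([477., 376.,  59.])] [[215.0, 221.0], [254.0, 221.0], [254.0, 229.0], [215.0, 229.0]] [[565.0, 379.0], 
[... 379 characters left out ...]
, 220.0], [223.0, 220.0]] [[627.0, 250.0], [566.0, 210.0], [489.0, 322.0], [546.0, 360.0]]
scene [270.1 184. ] 303.5 [array([519.,  98.,  40.]), array([506., 120.,  59.])] [[259.20001220703125, 191.8000030517578], [263.1000061035156, 172.60000610351562], [281.0, 176.1999969482422], [277.1000061035156, 195.39999389648438]] [[527.0, 162.0], [580.0, 50.0], [510.0, 32.0], [461.0, 143.0]]
scene [248.5 162.2] 1763.5 [array([668.,  21.,  40.]), array([653.,  45.,  59.])] [[194.5, 156.0], [284.70001220703125, 113.0], [305.20001220703125, 156.0], [215.0, 199.0]] [[881.0, 106.0], [761.0, -434.0], [498.0, -147.0], [637.0, 285.0]]
[665. 340.   4.]
[ 666. -166.    4.]
[ 407. -156.    4.]
[407. 336.   4.]
```

View pics/a1.png

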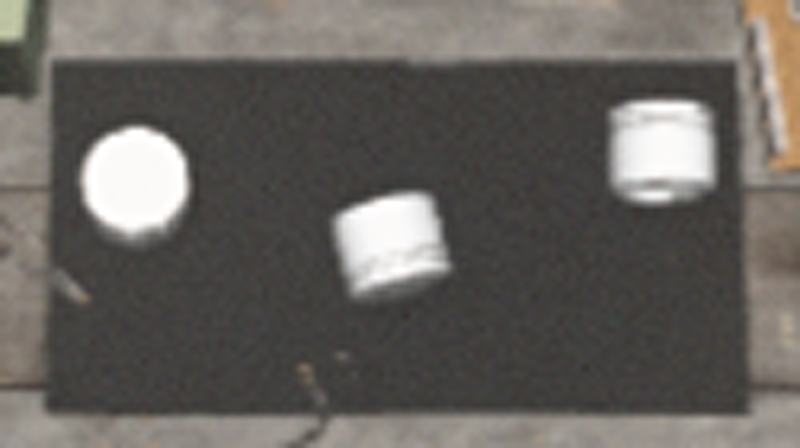

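View pics/b1.png

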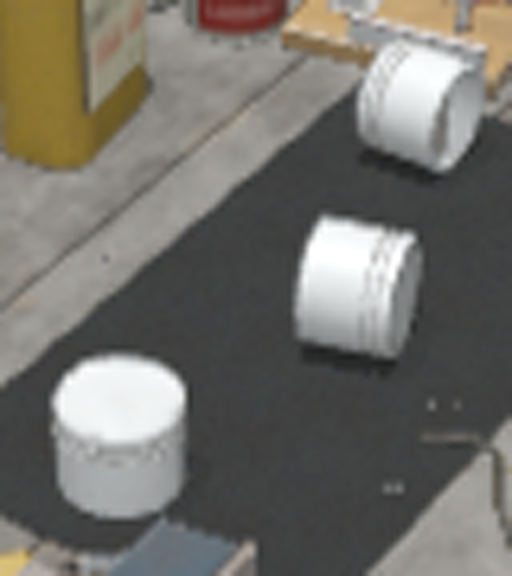

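The crops show piston_c standing at (135,185) in the first. The fallen piston with its grooves toward the robot is at (390,245), so that's b; the one with its grooves away is at (662,150), so that's a. Next I'll get their axes from the silhouette corners.

Run:
```python
from h import *
import pickle
a,b=pickle.load(open("f.pkl","rb"))
f=lambda p,z=40.5: ray(a,(215+p[0]/6.4-.42,145+p[1]/6.4-.42),z)
for n,s,c in (("b",[(334,215),(435,195)],[(352,293),(451,264)]),("a",[(612,190),(714,190)],[(610,106),(714,106)])):
    S=[f(p) for p in s];C=[f(p) for p in c]
    print(n,np.round(S+C)[:,:2].tolist(), "mid skirt/crown",np.round(np.mean(S,0)),np.round(np.mean(C,0)), [np.linalg.norm(S[0]-S[1]),np.linalg.norm(np.mean(S,0)-np.mean(C,0))])
    d=np.mean(C,0)-np.mean(S,0);print(np.arctan2(d[1],d[0]))
print("a crown top z77",f((662,98),77)); print("b skirt top z77",f((385,197),77))
g=lambda p,z: ray(b,(215+p[0]/6.4-.42,140+p[1]/6.4-.42),z)
# scene view: highest points of each rim (z=77) and lowest (z=4)
print("scene b skirt top",g((325,216),77),"crown top",g((412,229),77),"skirt bot",g((305,346),4),"crown bot",g((395,357),4))
print("scene a crown top",g((392,43),77),"skirt top",g((470,66),77),"skirt bot",g((437,169),4))
print("jug",f((1613-215*6.4*0,0),0) if 0 else ray(a,(467*.64,207*.64),0))
```

```text
b [[543.0, 137.0], [557.0, 66.0], [487.0, 125.0], [508.0, 56.0]] mid skirt/crown [550. 102.  40.] [497.  90.  40.] [np.float64(72.59618884785321), np.float64(53.88473052183926)]
-2.927739146246424
a [[561.0, -59.0], [561.0, -131.0], [622.0, -59.0], [623.0, -133.0]] mid skirt/crown [561. -95.  40.] [623. -96.  40.] [np.float64(72.11374518919577), np.float64(61.219281728236936)]
-0.01857611871191078
a crown top z77 [618.39293804 -89.86767822  77.        ]
b skirt top z77 [547.24537436 103.51313874  77.        ]
scene b skirt top [543.3947386   93.93421191  77.        ] crown top [494.22261434  76.91418502  77.        ] skirt bot [535.88443723 125.53933427   4.        ] crown bot [485.86668102 105.01918174   4.        ]
scene a crown top [609.2878123  -92.80288825  77.        ] skirt top [553.78826632 -96.68129446  77.        ] skirt bot [563.84977061 -78.81932745   4.        ]
jug [772.8856709  -16.31956363   0.        ]
```

>>> play_rows(
  dp=[
    [1,-0.6,0],
    [2,-1.2,0],
    [3,-1.85,0],
    [4,-2.5,0],
    [4.9,-3.0,0],
  ],
  rot=[
    [0,0,0.9],
    [0,0,1.8],
    [0,0,2.7],
    [0,0,3.6],
    [0,0,4.46],
  ],
  fingers=0.25,
)

```text
clock: 0.52
eef_pos: [390.8, -378.9, 197.7]
tcp_rot: [-3.141, 0.0, -0.006]
contact_force: [1.0, 0.1, -0.3]
opening: 0.299
grasp_force: 0.0
```

>>> play_rows(
  dp=[
    [0.3,-0.9,0],
    [0.7,-1.8,0],
    [1.2,-2.7,0],
    [1.8,-3.5,0],
    [2.5,-4.2,0],
  ],
  rot=[
    [0,0,0],
    [0,0,0],
    [0,0,0],
    [0,0,0],
    [0,0,0],
  ],
)

```text
clock: 0.93
eef_pos: [490.5, -210.5, 197.9]
tcp_rot: [-3.141, 0.001, -0.0]
contact_force: [1.4, -0.8, -0.0]
opening: 0.246
grasp_force: 0.0
```

>>> play_rows(
  dp=[
    [0.7,-0.5,0],
    [1.5,-1.0,0],
    [2.4,-1.6,0],
    [3.2,-2.1,0],
    [3.75,-2.55,0],
  ],
  rot=[
    [0,0,0],
    [0,0,0],
    [0,0,0],
    [0,0,0],
    [0,0,0],
  ],
)

```text
clock: 1.35
eef_pos: [643.2, -109.0, 197.5]
tcp_rot: [-3.141, -0.001, 0.001]
contact_force: [-0.0, -0.4, -0.4]
opening: 0.25
grasp_force: 0.0
```

>>> play_rows(
  dp=[
    [0,0,0],
    [0,0,0],
    [0,0,0],
  ],
  rot=[
    [0,0,0],
    [0,0,0],
    [0,0,0],
  ],
)

```text
clock: 1.6
eef_pos: [639.7, -111.0, 197.3]
tcp_rot: [3.142, 0.002, 0.0]
contact_force: [-0.2, 0.9, -0.1]
opening: 0.252
grasp_force: 0.0
```

Run:
```python
from h import *
s=telemetry.sense();print(s["eef_pos"],s["tcp_rot"])
d=grab("wrist","pics/w1.png");print(np.round(d["mount"],3).tolist(),d["mtx"])
```

```text
[ 639.70643794 -111.03604858  197.30884895] [3.14154894e+00 1.75696725e-03 1.99655894e-04]
[[0.0, -0.945, -0.327, 83.274], [1.0, 0.0, -0.0, 0.639], [0.0, -0.327, 0.945, -176.616], [0.0, 0.0, 0.0, 1.0]] [[323.18785365   0.         253.74838165]
 [  0.         323.18785365 190.78348771]
 [  0.           0.           1.        ]]
```

View pics/w1.png

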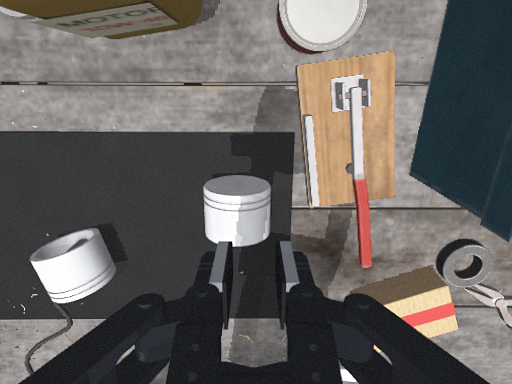

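The wrist view shows piston_a with its crown side to (204,188)–(271,188) and its skirt end near row 243. It also shows b's crown at the lower right of (75,265) and the carton at (410,300). I'll cast those corners.

```bash
cat >> h.py <<'E'
def wcam(d,pos,rpy):
    from scipy.spatial.transform import Rotation as Ro
    T=np.eye(4);T[:3,:3]=Ro.from_euler("xyz",rpy).as_matrix();T[:3,3]=pos
    C=T@np.array(d["mount"]);d["R"]=C[:3,:3].T;d["t"]=-C[:3,:3].T@C[:3,3];return d
E
python3 - <<'E'
from h import *
s=telemetry.sense();d=wcam(optics.grab_frame("wrist"),s["eef_pos"],s["tcp_rot"])
P=lambda u,v,z:print((u,v,z),ray(d,(u,v),z).round(1))
P(204,188,40.5);P(271,188,40.5);P(237,177,4);P(237,197,77);P(205,236,40.5);P(270,236,40.5);P(237,244,77)
print("b");P(32,262,40.5);P(100,230,40.5);P(50,299,40.5);P(114,270,40.5)
print("mat",);P(294,132,4)
E
```

```text
(204, 188, 40.5) [610.6 -57.9  40.5]
(271, 188, 40.5) [ 610.5 -130.9   40.5]
(237, 177, 4) [612.1 -92.1   4. ]
(237, 197, 77) [613.5 -95.7  77. ]
(205, 236, 40.5) [552.4 -56.1  40.5]
(270, 236, 40.5) [ 552.4 -130.7   40.5]
(237, 244, 77) [561.9 -94.8  77. ]
b
(32, 262, 40.5) [519.  148.   40.5]
(100, 230, 40.5) [560.2  62.6  40.5]
(50, 299, 40.5) [467.1 137.6  40.5]
(114, 270, 40.5) [507.7  54.1  40.5]
mat
(294, 132, 4) [ 665.5 -158.     4. ]
```

>>> play_rows(
  dp=[
    [0.05,-0.4,0.6],
    [0.05,-0.4,1.4],
    [0.05,-0.4,2.2],
    [0.05,-0.4,3.0],
    [0.05,-0.4,3.38],
  ],
  rot=[
    [0,0,0],
    [0,0,0],
    [0,0,0],
    [0,0,0],
    [0,0,0],
  ],
)

```text
clock: 2.12
eef_pos: [639.5, -95.6, 59.3]
tcp_rot: [-3.141, 0.004, -0.002]
contact_force: [-0.8, -0.3, -0.1]
opening: 0.247
grasp_force: 0.0
```

>>> play_rows(
  dp=[
    [-0.05,0,0],
    [-0.15,0,0],
    [-0.2,0,0],
    [-0.25,0,0],
    [-0.3,0,0],
  ],
  rot=[
    [0,0,0],
    [0,0,0],
    [0,0,0],
    [0,0,0],
    [0,0,0],
  ],
)

```text
clock: 2.53
eef_pos: [631.5, -95.3, 64.6]
tcp_rot: [3.141, -0.003, -0.001]
contact_force: [0.7, 0.0, 1.1]
opening: 0.252
grasp_force: 0.0
```

>>> play_rows(
  dp=[
    [-0.04,0,0],
    [-0.08,0,0],
    [-0.12,0,0],
    [-0.16,0,0],
    [-0.2,0,0],
  ],
  rot=[
    [0,0,0],
    [0,0,0],
    [0,0,0],
    [0,0,0],
    [0,0,0],
  ],
)

```text
clock: 2.95
eef_pos: [622.6, -94.8, 62.8]
tcp_rot: [-3.142, -0.0, -0.0]
contact_force: [0.5, -0.0, -0.3]
opening: 0.25
grasp_force: 0.0
```

>>> play_rows(
  dp=[
    [-0.04,0,0],
    [-0.08,0,0],
    [-0.12,0,0],
  ],
  rot=[
    [0,0,0],
    [0,0,0],
    [0,0,0],
  ],
)

```text
clock: 3.2
eef_pos: [617.7, -94.9, 62.7]
tcp_rot: [-3.142, 0.0, -0.0]
contact_force: [-0.1, -0.1, -0.1]
opening: 0.251
grasp_force: 0.0
```

>>> play_rows(
  dp=[
    [-0.04,0,0],
    [-0.08,0,0],
    [-0.12,0,0],
  ],
  rot=[
    [0,0,0],
    [0,0,0],
    [0,0,0],
  ],
)

```text
clock: 3.45
eef_pos: [612.9, -94.9, 62.7]
tcp_rot: [-3.142, 0.0, -0.0]
contact_force: [0.1, -0.0, -0.5]
opening: 0.248
grasp_force: 0.0
```

>>> play_rows(
  dp=[
    [-0.05,0,0],
    [-0.1,0,0],
    [-0.15,0,0],
  ],
  rot=[
    [0,0,0],
    [0,0,0],
    [0,0,0],
  ],
)

```text
clock: 3.7
eef_pos: [606.9, -94.9, 62.8]
tcp_rot: [-3.142, 0.0, -0.0]
contact_force: [0.5, 0.0, -0.5]
opening: 0.25
grasp_force: 0.0
```

Run:
```python
from h import *
print(telemetry.sense()["contact_force"])
d=optics.grab_frame("wrist")["color"];b=optics.grab_frame("scene")["color"][120:220,230:330]
cv2.imwrite("pics/w2.png",np.hstack([d[:,100:400],cv2.resize(b,(384,384),interpolation=2)])[:,:,::-1])
```

```text
[ 0.47206936  0.0236632  -0.54603481]
```

View pics/w2.png

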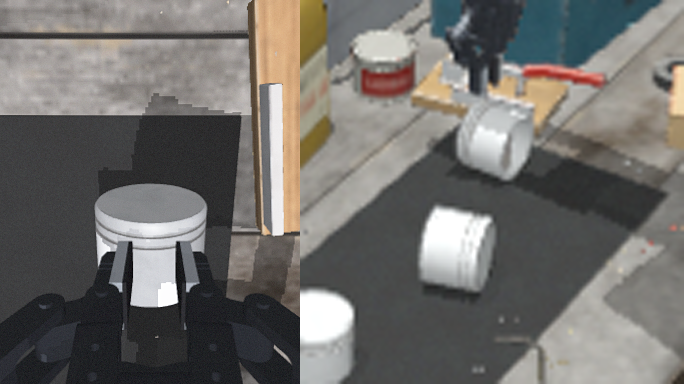

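The wrist half shows the crown ellipse at rows 184–225 with the fingertips at row 242. I'll check that against the projected geometry.

Run:
```python
from h import *
s=telemetry.sense();d=wcam(optics.grab_frame("wrist"),s["eef_pos"],s["tcp_rot"])
print(s["eef_pos"],"cam",-d["R"].T@d["t"])
print("tcp",proj(d,[s["eef_pos"]]).round(),"fingertips",proj(d,[s["eef_pos"]+[dx,dy,3] for dx in(-11,11) for dy in(-11,11)]).round().tolist())
for c in (612,600,590): print(c,proj(d,[[c,-94.5,77],[c,-94.5,4],[c,-58,40.5],[c,-131,40.5],[c-55,-94.5,77]]).round().tolist())
S=cv2.cvtColor(d["color"],cv2.COLOR_RGB2GRAY)
for z in (4,40.5,60,77): print(z,ray(d,(251,184),z).round(),ray(d,(251,226),z).round())
b=optics.grab_frame("scene");print("scene tcp",(proj(b,[s["eef_pos"]])-[230,120])*3.84+[300,0])
```

```text
[606.67655206 -94.90384893  62.74471422] cam [690.01123955 -95.57845131 239.33464781]
tcp [[253. 226.]] fingertips [[271.0, 245.0], [234.0, 245.0], [272.0, 211.0], [234.0, 211.0]]
612 [[252.0, 228.0], [252.0, 187.0], [197.0, 204.0], [307.0, 204.0], [252.0, 310.0]]
600 [[252.0, 247.0], [252.0, 201.0], [198.0, 221.0], [307.0, 221.0], [252.0, 326.0]]
590 [[252.0, 263.0], [252.0, 213.0], [199.0, 234.0], [306.0, 234.0], [252.0, 339.0]]
4 [614. -93.   4.] [579. -93.   4.]
40.5 [626. -94.  40.] [596. -94.  40.]
60 [632. -94.  60.] [605. -94.  60.]
77 [638. -94.  77.] [613. -94.  77.]
scene tcp [[478.59922905 112.12708988]]
```

>>> play_rows(
  dp=[
    [0.3,0,0],
    [0.6,0,0],
    [0.85,0,0],
    [0.85,0,0],
    [0.85,0,0],
  ],
  rot=[
    [0,0,0],
    [0,0,0],
    [0,0,0],
    [0,0,0],
    [0,0,0],
  ],
  fingers=0,
)

```text
clock: 4.32
eef_pos: [641.2, -94.9, 62.5]
tcp_rot: [-3.142, 0.0, -0.0]
contact_force: [0.1, -0.0, -0.4]
opening: -0.001
grasp_force: 0.0
```

Run:
```python
from h import *
s=telemetry.sense();print(s["eef_pos"],s["opening"])
d=optics.grab_frame("wrist")["color"];b=optics.grab_frame("scene")["color"][120:220,230:330]
cv2.imwrite("pics/w3.png",np.hstack([d[:,100:400],cv2.resize(b,(384,384),interpolation=2)])[:,:,::-1])
```

```text
[641.19211569 -94.85628323  62.54874864] -0.0008459186851479895
```

View pics/w3.png

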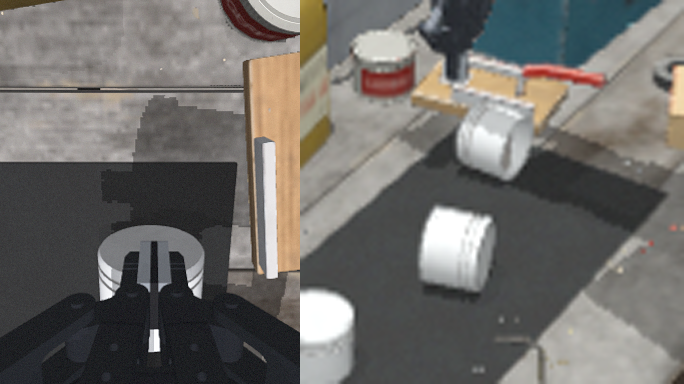

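With the fingers shut, the tips sit at wrist pixel (255,240) and scene crop (455,84). I'll triangulate the actual tip.

Run:
```python
from h import *
s=telemetry.sense();d=wcam(optics.grab_frame("wrist"),s["eef_pos"],s["tcp_rot"]);b=optics.grab_frame("scene");e=s["eef_pos"]
print("tcp scene crop",(proj(b,[e])[0]-[230,120])*3.84+[300,0])
g=b["color"][120:220,230:330].astype(int).sum(2)
print(g[12:32:1,36:50])
for z in range(60,100,5):
    print(z,ray(d,(255,240),z).round(1), ((proj(b,[ray(d,(255,240),z)])[0]-[230,120])).round(1))
```

```text
tcp scene crop [451.98555874 103.19424426]
[[166 119 131 141 137 147 137 156 205 261 246 237 237 238]
 [211 175 129 133 153 152 179 349 486 344 303 285 262 247]
 [456 379 126 127 156 228 307 312 476 500 492 463 366 328]
 [492 495 141 140 158 262 428 391 674 677 660 578 487 435]
 [598 480 143 151 153 263 423 369 493 479 550 597 670 676]
 [532 483 145 155 152 260 424 358 429 512 485 491 488 460]
 [513 486 144 139 154 258 426 377 542 541 475 519 478 482]
 [463 498 158 156 156 263 420 346 592 547 534 540 537 529]
 [536 576 320 216 215 342 426 426 567 526 530 531 531 528]
 [532 610 568 436 472 493 503 638 522 522 523 531 538 534]
 [525 524 470 452 677 636 602 535 569 549 534 533 521 523]
 [534 526 526 509 427 475 527 636 684 632 582 594 554 536]
 [548 545 539 515 499 503 505 498 438 515 589 664 652 634]
 [543 555 565 521 495 496 499 502 505 508 509 498 432 543]
 [484 536 597 559 490 474 504 498 501 499 503 467 475 533]
 [358 367 380 380 463 416 536 486 495 500 535 499 542 640]
 [376 347 348 352 357 360 363 368 499 551 513 521 482 559]
 [455 342 350 357 356 348 344 421 576 550 562 492 577 591]
 [347 350 356 373 375 349 381 543 535 560 491 572 602 600]
 [337 342 355 370 382 382 465 580 535 547 548 600 603 604]]
60 [629.5 -96.2  60. ] [42. 28.]
65 [632.1 -96.2  65. ] [41.4 26.8]
70 [634.8 -96.2  70. ] [40.9 25.6]
75 [637.4 -96.2  75. ] [40.4 24.4]
80 [640.  -96.1  80. ] [39.9 23.2]
85 [642.7 -96.1  85. ] [39.4 21.9]
90 [645.3 -96.1  90. ] [38.9 20.7]
95 [647.9 -96.1  95. ] [38.4 19.5]
```

The tips really sit about 20 mm above the nominal TCP, so they passed over the piston, which hasn't moved. I'll lower by about 22 mm and push again.

>>> play_rows(
  dp=[
    [0,0,0.25],
    [0,0,0.5],
    [-0.1,0,0.55],
    [-0.2,0,0.55],
    [-0.25,0,0.55],
  ],
  rot=[
    [0,0,0],
    [0,0,0],
    [0,0,0],
    [0,0,0],
    [0,0,0],
  ],
  fingers=0.25,
)

```text
clock: 4.93
eef_pos: [629.8, -94.8, 40.1]
tcp_rot: [-3.141, 0.002, -0.0]
contact_force: [-0.2, -0.0, 0.5]
opening: 0.249
grasp_force: 0.0
```

>>> play_rows(
  dp=[
    [-0.04,0,0],
    [-0.08,0,0],
    [-0.12,0,0],
    [-0.16,0,0],
    [-0.2,0,0],
  ],
  rot=[
    [0,0,0],
    [0,0,0],
    [0,0,0],
    [0,0,0],
    [0,0,0],
  ],
)

```text
clock: 5.35
eef_pos: [623.1, -94.9, 41.0]
tcp_rot: [3.142, -0.0, -0.0]
contact_force: [0.1, 0.6, 0.2]
opening: 0.249
grasp_force: 0.1
```

>>> play_rows(
  dp=[
    [-0.03,0,0],
    [-0.07,0,-0.02],
    [-0.1,0,-0.04],
  ],
  rot=[
    [0,0,0],
    [0,0,0],
    [0,0,0],
  ],
)

```text
clock: 5.6
eef_pos: [618.9, -94.9, 42.4]
tcp_rot: [-3.142, 0.0, -0.0]
contact_force: [0.4, -0.3, -0.5]
opening: 0.248
grasp_force: 0.0
```

>>> play_rows(
  dp=[
    [-0.04,0,0],
    [-0.08,0,0],
    [-0.12,0,0],
  ],
  rot=[
    [0,0,0],
    [0,0,0],
    [0,0,0],
  ],
)

```text
clock: 5.85
eef_pos: [614.1, -94.9, 42.4]
tcp_rot: [-3.142, 0.0, -0.0]
contact_force: [-0.2, 0.8, 0.6]
opening: 0.249
grasp_force: 0.0
```

```bash
cat > chk.py <<'E'
from h import *
import pickle,sys
a,b=pickle.load(open("f.pkl","rb")); s=telemetry.sense(); print(s["eef_pos"].round(1),s["contact_force"].round(2))
n=optics.grab_frame("scene")["color"]
for nm,(y0,y1,x0,x1) in dict(a=(140,172,268,295),b=(165,200,255,285),c=(190,225,220,248)).items():
    o=b["color"][y0:y1,x0:x1].astype(int); w=n[y0:y1,x0:x1].astype(int); print(nm,"changed px",int((abs(o-w).sum(2)>90).sum()))
cv2.imwrite(sys.argv[1],cv2.resize(n[120:230,210:330],(600,550),interpolation=2)[:,:,::-1])
E
python3 chk.py pics/c1.png
```

```text
[614.1 -94.9  42.4] [-0.16  0.8   0.6 ]
a changed px 151
b changed px 1
c changed px 0
```

```bash
cat > wchk.py <<'E'
from h import *
# topmost bright row and side extents of the piston in the wrist view, against that of a lying piston (crown at xc,yc, direction th)
import sys
xc,yc,th=map(float,sys.argv[1:4])
s=telemetry.sense();d=wcam(optics.grab_frame("wrist"),s["eef_pos"],s["tcp_rot"]);e=s["eef_pos"]
ph=np.linspace(0,2*np.pi,60);n=np.array([np.cos(th),np.sin(th),0]);t=np.array([-n[1],n[0],0])
rim=np.array([[xc,yc,40.5]+36.5*(np.cos(p)*t+np.sin(p)*np.array([0,0,1])) for p in ph]);R=proj(d,rim)
print(e.round(1),"pred rim rows",R[:,1].min().round(),R[:,1].max().round(),"cols",R[:,0].min().round(),R[:,0].max().round())
g=cv2.cvtColor(d["color"],cv2.COLOR_RGB2GRAY); u0=int(R[:,0].mean())
cols=[u0-45,u0-35,u0,u0+35,u0+45]; print(cols)
for v in range(max(0,int(R[:,1].min())-40),min(384,int(R[:,1].max())+90),5): print(v,[int(g[v,c]) for c in cols])
E
python3 wchk.py 613 -94.5 0
```

```text
[613.7 -94.9  42.3] pred rim rows 204.0 257.0 cols 191.0 313.0
[206, 216, 251, 286, 296]
163 [65, 61, 48, 43, 46]
168 [61, 61, 49, 39, 43]
173 [59, 66, 45, 41, 45]
178 [62, 65, 46, 48, 43]
183 [44, 44, 39, 44, 48]
188 [46, 45, 47, 43, 44]
193 [45, 48, 44, 46, 47]
198 [43, 41, 39, 50, 40]
203 [44, 41, 136, 44, 48]
208 [38, 130, 132, 131, 44]
213 [129, 129, 132, 135, 140]
218 [136, 134, 128, 138, 134]
223 [136, 134, 132, 128, 135]
228 [136, 134, 134, 127, 136]
233 [137, 133, 132, 127, 136]
238 [131, 134, 138, 129, 132]
243 [126, 128, 129, 112, 136]
248 [201, 142, 129, 113, 195]
253 [28, 114, 198, 112, 34]
258 [34, 116, 230, 112, 35]
263 [45, 116, 221, 114, 45]
268 [45, 118, 145, 113, 71]
273 [30, 118, 215, 112, 120]
278 [39, 115, 195, 107, 113]
283 [28, 169, 214, 155, 148]
288 [32, 26, 212, 164, 21]
293 [47, 34, 209, 22, 36]
298 [31, 29, 209, 27, 34]
303 [25, 35, 207, 29, 33]
308 [37, 36, 207, 27, 32]
313 [33, 35, 210, 27, 30]
318 [33, 33, 205, 28, 36]
323 [30, 30, 209, 21, 26]
328 [28, 31, 212, 58, 32]
333 [31, 38, 212, 179, 33]
338 [30, 30, 212, 43, 21]
343 [25, 29, 38, 40, 31]
```

>>> play_rows(
  dp=[
    [-0.05,0,0],
    [-0.1,0,0],
    [-0.15,0,-0.02],
    [-0.2,0,-0.04],
  ],
  rot=[
    [0,0,0],
    [0,0,0],
    [0,0,0],
    [0,0,0],
  ],
)

```text
clock: 6.28
eef_pos: [606.0, -94.9, 44.0]
tcp_rot: [-3.142, 0.0, -0.0]
contact_force: [0.2, 0.4, 0.5]
opening: 0.252
grasp_force: 0.0
```

```bash
python3 wchk.py 613 -94.5 0 | awk 'NR<3||($1>190&&$1<280)'; python3 chk.py pics/c2.png
```

```text
[606.  -94.9  44. ] pred rim rows 193.0 241.0 cols 191.0 313.0
[205, 215, 250, 285, 295]
192 [40, 46, 142, 45, 48]
197 [44, 132, 135, 139, 36]
202 [132, 136, 132, 137, 136]
207 [137, 138, 131, 138, 137]
212 [136, 143, 128, 140, 138]
217 [139, 137, 134, 139, 139]
222 [137, 136, 136, 140, 135]
227 [132, 131, 139, 136, 135]
232 [203, 154, 136, 129, 206]
237 [205, 217, 177, 206, 201]
242 [177, 214, 246, 113, 183]
247 [197, 156, 238, 119, 196]
252 [155, 75, 201, 115, 15]
257 [32, 117, 220, 113, 26]
262 [38, 114, 208, 115, 54]
267 [35, 117, 194, 114, 111]
272 [34, 118, 216, 103, 113]
277 [34, 119, 212, 73, 114]
[605.7 -94.9  44.1] [-0.96 -0.44 -0.33]
a changed px 144
b changed px 0
c changed px 0
```

View pics/c2.png

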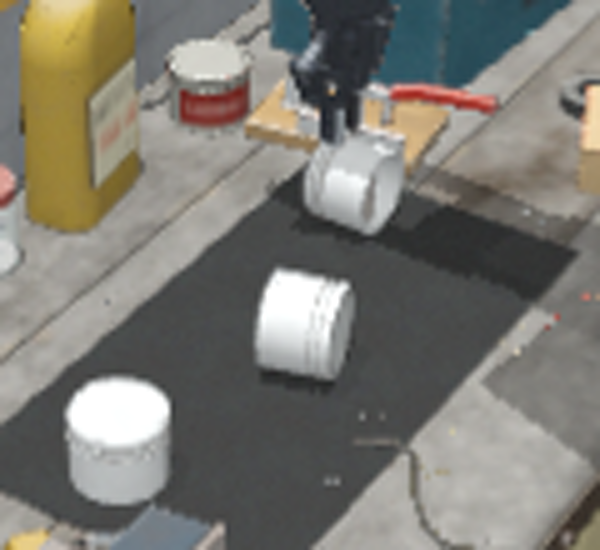

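Piston_a is still lying untouched at (355,185) in the crop, and the tips still clear its top. The wrist view puts them about 35 mm or more above the nominal TCP, so I'll back off and go lower.

>>> play_rows(
  dp=[
    [0.4,0,0],
    [0.85,0,0],
    [0.85,0,0.2],
    [0.85,0,0.4],
    [0.85,0,0.45],
  ],
  rot=[
    [0,0,0],
    [0,0,0],
    [0,0,0],
    [0,0,0],
    [0,0,0],
  ],
)

```text
clock: 6.8
eef_pos: [638.3, -94.7, 24.0]
tcp_rot: [-3.141, 0.003, -0.0]
contact_force: [-0.9, 0.1, -0.8]
opening: 0.252
grasp_force: 0.0
```

>>> play_rows(
  dp=[
    [-0.08,0,0],
    [-0.16,0,0],
    [-0.24,0,0],
    [-0.32,0,0],
    [-0.36,0,0],
  ],
  rot=[
    [0,0,0],
    [0,0,0],
    [0,0,0],
    [0,0,0],
    [0,0,0],
  ],
)

```text
clock: 7.22
eef_pos: [626.2, -95.0, 26.7]
tcp_rot: [3.142, -0.002, -0.001]
contact_force: [3.2, -0.2, 1.5]
opening: 0.25
grasp_force: 1.4
```

```bash
python3 wchk.py 613 -94.5 0 | awk 'NR<3||($1>210&&$1<330)'; python3 chk.py pics/c3.png
```

```text
[626.2 -95.   26.7] pred rim rows 229.0 298.0 cols 187.0 317.0
[205, 215, 250, 285, 295]
214 [47, 40, 47, 46, 45]
219 [44, 38, 41, 45, 46]
224 [61, 45, 35, 42, 38]
229 [43, 40, 134, 39, 39]
234 [60, 113, 130, 117, 40]
239 [120, 127, 126, 133, 123]
244 [124, 131, 124, 116, 131]
249 [127, 129, 123, 111, 131]
254 [39, 103, 126, 112, 34]
259 [36, 115, 128, 113, 29]
264 [33, 116, 128, 114, 77]
269 [35, 117, 128, 114, 113]
274 [34, 116, 133, 99, 113]
279 [30, 113, 129, 59, 111]
284 [32, 187, 128, 40, 138]
289 [31, 33, 134, 38, 30]
294 [44, 21, 132, 46, 27]
299 [30, 34, 221, 42, 31]
304 [34, 31, 222, 41, 32]
309 [26, 33, 208, 50, 33]
314 [28, 34, 180, 36, 36]
319 [34, 30, 214, 38, 28]
324 [31, 36, 109, 71, 20]
329 [33, 30, 212, 175, 34]
[626.2 -95.   26.8] [ 2.19 -0.62  0.59]
a changed px 164
b changed px 0
c changed px 0
```

Contact at last: 3 N at x≈626, which fits the crown plane plus half a finger. Now I follow the tipping arc.

>>> play_rows(
  dp=[
    [-0.1,0,-0.09],
    [-0.21,0,-0.18],
    [-0.32,0,-0.26],
    [-0.44,0,-0.33],
    [-0.55,0,-0.38],
  ],
  rot=[
    [0,0,0],
    [0,0,0],
    [0,0,0],
    [0,0,0],
    [0,0,0],
  ],
)

```text
clock: 7.73
eef_pos: [603.1, -94.9, 41.5]
tcp_rot: [-3.142, 0.0, -0.0]
contact_force: [1.0, 1.1, 0.1]
opening: 0.247
grasp_force: 0.2
```

```bash
python3 wchk.py 613 -94.5 0 | awk 'NR<3||($1>150&&$1<300)'; python3 chk.py pics/c3.png
```

```text
[603.1 -94.9  41.5] pred rim rows 190.0 239.0 cols 189.0 314.0
[205, 215, 250, 285, 295]
154 [67, 64, 48, 46, 46]
159 [66, 68, 48, 46, 48]
164 [67, 67, 45, 49, 48]
169 [63, 67, 49, 46, 47]
174 [68, 66, 48, 49, 54]
179 [68, 64, 45, 50, 51]
184 [47, 42, 44, 47, 46]
189 [49, 50, 45, 47, 47]
194 [51, 49, 41, 45, 45]
199 [51, 46, 46, 48, 50]
204 [50, 43, 185, 38, 45]
209 [50, 40, 184, 38, 44]
214 [68, 174, 183, 187, 48]
219 [178, 180, 178, 186, 189]
224 [179, 179, 184, 186, 185]
229 [176, 180, 179, 174, 181]
234 [177, 180, 175, 173, 171]
239 [182, 182, 165, 173, 170]
244 [170, 172, 163, 124, 170]
249 [173, 174, 163, 121, 169]
254 [40, 110, 168, 119, 32]
259 [35, 124, 166, 119, 29]
264 [42, 125, 167, 120, 79]
269 [37, 120, 167, 122, 123]
274 [33, 121, 171, 108, 119]
279 [35, 120, 170, 63, 119]
284 [37, 195, 170, 39, 148]
289 [40, 39, 171, 46, 34]
294 [50, 43, 171, 51, 35]
299 [33, 31, 174, 47, 38]
[602.4 -94.9  41.7] [-1.06  0.42 -0.55]
a changed px 332
b changed px 5
c changed px 0
```

View pics/c3.png

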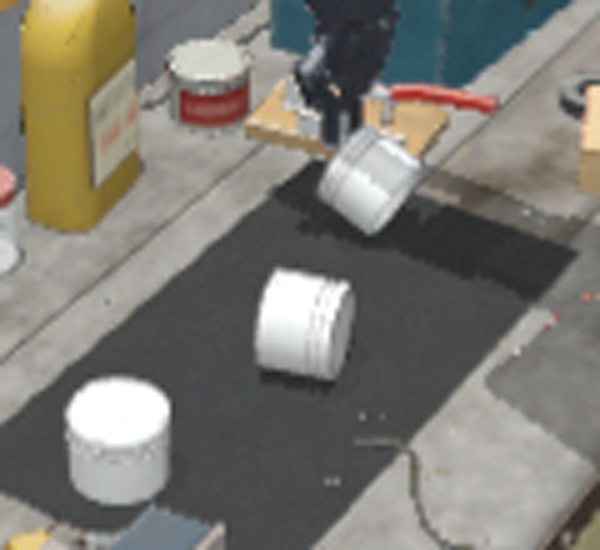

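Piston_a is tilting, its crown lifted near (345,160) in the crop. I'll carry on along the arc.

>>> play_rows(
  dp=[
    [-0.11,0,-0.05],
    [-0.23,0,-0.09],
    [-0.35,0,-0.12],
    [-0.47,0,-0.14],
    [-0.58,0,-0.15],
  ],
  rot=[
    [0,0,0],
    [0,0,0],
    [0,0,0],
    [0,0,0],
    [0,0,0],
  ],
)

```text
clock: 8.25
eef_pos: [580.0, -94.9, 47.3]
tcp_rot: [-3.142, 0.0, -0.0]
contact_force: [1.1, 0.5, 0.8]
opening: 0.248
grasp_force: 0.0
```

```bash
python3 wchk.py 590 -94.5 0 | awk 'NR<3||($1>150&&$1<330)'; python3 chk.py pics/c4.png
```

```text
[580.  -94.9  47.3] pred rim rows 187.0 233.0 cols 191.0 313.0
[206, 216, 251, 286, 296]
152 [73, 72, 54, 58, 49]
157 [69, 72, 52, 52, 52]
162 [67, 74, 52, 48, 55]
167 [72, 71, 48, 52, 52]
172 [73, 69, 52, 47, 53]
177 [52, 47, 52, 45, 46]
182 [50, 48, 47, 50, 49]
187 [54, 45, 227, 54, 58]
192 [48, 42, 226, 45, 50]
197 [53, 214, 223, 229, 49]
202 [216, 218, 223, 225, 93]
207 [221, 222, 216, 225, 225]
212 [223, 220, 221, 226, 223]
217 [219, 219, 220, 223, 221]
222 [220, 221, 217, 221, 221]
227 [218, 221, 214, 224, 224]
232 [222, 220, 213, 210, 222]
237 [225, 223, 218, 207, 208]
242 [225, 206, 206, 128, 205]
247 [224, 198, 206, 132, 207]
252 [106, 125, 203, 129, 29]
257 [40, 132, 208, 128, 39]
262 [36, 134, 207, 128, 38]
267 [43, 131, 202, 127, 72]
272 [36, 131, 204, 129, 128]
277 [31, 127, 209, 122, 127]
282 [35, 157, 210, 136, 152]
287 [35, 49, 207, 184, 43]
292 [48, 34, 209, 77, 33]
297 [27, 37, 207, 41, 37]
302 [33, 40, 210, 35, 35]
307 [33, 44, 228, 30, 41]
312 [41, 35, 192, 32, 41]
317 [35, 37, 195, 27, 36]
322 [32, 36, 192, 34, 31]
[579.1 -94.8  47.1] [-1.45  0.59  0.49]
a changed px 427
b changed px 9
c changed px 0
```

>>> play_rows(
  dp=[
    [-0.08,0,0],
    [-0.16,0,0],
    [-0.24,0,0.0],
    [-0.32,0,0.01],
    [-0.4,0,0.02],
  ],
  rot=[
    [0,0,0],
    [0,0,0],
    [0,0,0],
    [0,0,0],
    [0,0,0],
  ],
)

```text
clock: 8.77
eef_pos: [564.3, -94.9, 46.3]
tcp_rot: [-3.142, 0.0, -0.0]
contact_force: [0.7, -0.5, -0.2]
opening: 0.248
grasp_force: 0.0
```

```bash
python3 wchk.py 590 -94.5 0 | awk 'NR<3||($1>150&&$1<330)'; python3 chk.py pics/c5.png
```

```text
[564.3 -94.9  46.3] pred rim rows 166.0 205.0 cols 189.0 315.0
[205, 215, 250, 285, 295]
151 [80, 78, 58, 60, 60]
156 [84, 80, 57, 56, 55]
161 [79, 81, 61, 60, 59]
166 [85, 80, 57, 58, 58]
171 [80, 77, 58, 59, 53]
176 [86, 81, 60, 61, 60]
181 [54, 63, 62, 57, 56]
186 [52, 59, 56, 62, 55]
191 [58, 56, 54, 59, 59]
196 [57, 58, 65, 51, 56]
201 [58, 58, 53, 60, 56]
206 [55, 53, 170, 60, 55]
211 [80, 64, 176, 49, 56]
216 [83, 75, 172, 55, 50]
221 [79, 171, 174, 159, 50]
226 [75, 167, 175, 163, 49]
231 [78, 160, 181, 168, 157]
236 [118, 165, 195, 165, 157]
241 [162, 198, 213, 143, 161]
246 [163, 183, 242, 148, 158]
251 [165, 116, 241, 143, 101]
256 [44, 142, 239, 144, 44]
261 [46, 144, 241, 141, 63]
266 [40, 145, 238, 142, 113]
271 [43, 145, 238, 135, 140]
276 [40, 144, 238, 114, 142]
281 [41, 137, 235, 37, 140]
286 [46, 85, 235, 54, 38]
291 [42, 44, 234, 73, 45]
[563.5 -94.8  46.1] [-0.06 -0.1  -0.59]
a changed px 488
b changed px 14
c changed px 0
```

Piston_a appears to be upright now: the crown reads bright (240) with a darker wall beyond it. I'll back away and up, then move toward b.

>>> play_rows(
  dp=[
    [0.3,0,-0.4],
    [0.4,0,-1.2],
    [0.4,0,-2.0],
    [0.4,0,-2.7],
    [0.4,0,-2.8],
  ],
  rot=[
    [0,0,0],
    [0,0,0],
    [0,0,0],
    [0,0,0],
    [0,0,0],
  ],
)

```text
clock: 9.28
eef_pos: [583.9, -95.4, 163.6]
tcp_rot: [3.14, -0.007, -0.0]
contact_force: [1.0, 0.4, 0.1]
opening: 0.253
grasp_force: 0.0
```

>>> play_rows(
  dp=[
    [-0.6,-0.8,0],
    [-1.2,-1.6,0],
    [-1.8,-2.4,0],
    [-2.5,-3.2,0],
    [-3.2,-3.8,0],
  ],
  rot=[
    [0,0,-0.6],
    [0,0,-1.2],
    [0,0,-1.8],
    [0,0,-2.4],
    [0,0,-2.4],
  ],
)

```text
clock: 9.7
eef_pos: [451.4, 58.7, 158.0]
tcp_rot: [-3.141, -0.0, 0.255]
contact_force: [0.9, 1.0, 0.5]
opening: 0.252
grasp_force: 0.0
```

>>> play_rows(
  dp=[
    [-0.4,-0.3,0],
    [-0.4,-0.3,0],
    [-0.4,-0.3,0],
  ],
  rot=[
    [0,0,0],
    [0,0,0],
    [0,0,0],
  ],
)

```text
clock: 9.95
eef_pos: [433.7, 65.2, 158.4]
tcp_rot: [3.141, -0.0, 0.253]
contact_force: [0.4, -0.2, -0.4]
opening: 0.247
grasp_force: 0.0
```

Run:
```python
from h import *
s=telemetry.sense();d=wcam(optics.grab_frame("wrist"),s["eef_pos"],s["tcp_rot"]);print(s["eef_pos"],s["tcp_rot"])
w=d["color"]
t=optics.grab_frame("top");sc=optics.grab_frame("scene")
A=cv2.resize(t["color"][145:215,215:340],(400,224),interpolation=2);B=cv2.resize(sc["color"][120:230,210:330],(288,264),interpolation=2)
im=np.zeros((600,800,3),np.uint8);im[:384,:512]=w;im[384+8-8:384+216,:400]=A[:216];im[:264,512:]=B
cv2.imwrite("pics/m1.png",im[:,:,::-1]);import pickle;pickle.dump((d,t,sc),open("g.pkl","wb"))
```

```text
[433.7220351   65.22591964 158.37346557] [ 3.14140914e+00 -3.44706824e-04  2.52860079e-01]
```

View pics/m1.png

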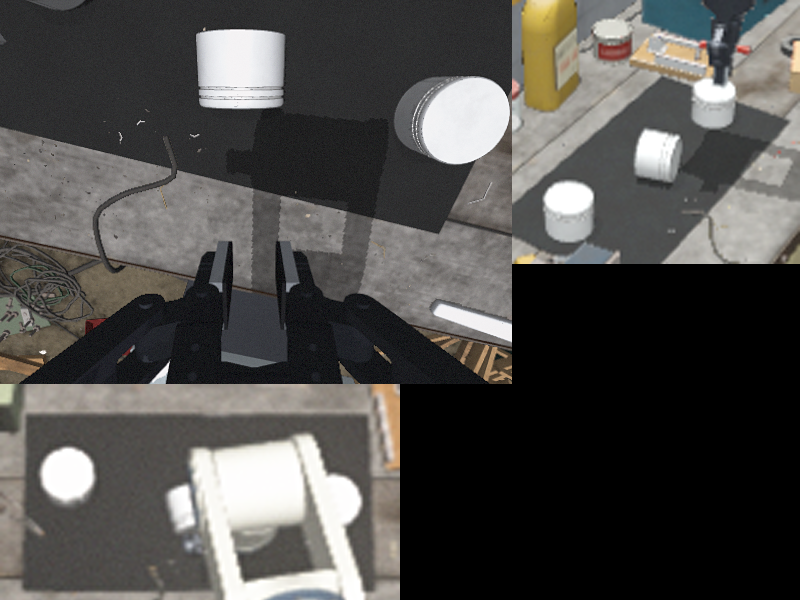

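Piston_a stands upright: the wrist view has its crown at (465,118), and both the scene and top insets agree. Piston_b lies aligned with the tool, crown edge at rows 103–108, columns 200–284. I'll cast that to get its offset in tool axes.

Run:
```python
from h import *
import pickle
from scipy.spatial.transform import Rotation as Ro
d,t,sc=pickle.load(open("g.pkl","rb")); s=telemetry.sense()
Rt=Ro.from_euler("xyz",s["tcp_rot"]).as_matrix()
for u,v,z in [(200,101,40.5),(284,101,40.5),(242,108,77),(242,109,40.5),(197,36,40.5),(285,36,40.5),(241,30,77)]:
    X=ray(d,(u,v),z);print((u,v,z),X.round(1),"tool",(Rt.T@(X-s["eef_pos"])).round(1))
a=[ray(d,p,59).round(1) for p in [(421,118),(509,118),(465,76),(459,163)]];print("a crown",a)
```

```text
(200, 101, 40.5) [484.8 126.8  40.5] tool [ 63.3 -48.2 118. ]
(284, 101, 40.5) [503.3  55.4  40.5] tool [ 63.5  25.6 118. ]
(242, 108, 77) [491.5  89.2  77. ] tool [ 60.4 -10.1  81.5]
(242, 109, 40.5) [487.5  89.5  40.5] tool [ 56.6 -11.4 118. ]
(197, 36, 40.5) [534.8 139.3  40.5] tool [114.8 -47.9 118.1]
(285, 36, 40.5) [553.   69.1  40.5] tool [115.   24.6 118.1]
(241, 30, 77) [544.1 102.8  77. ] tool [114.7 -10.3  81.6]
a crown [array([519.2, -57.2,  59. ]), array([ 537. , -127.4,   59. ]), array([558.2, -77.3,  59. ]), array([ 491.7, -105.1,   59. ])]
```

>>> play_rows(
  dp=[
    [0.3,-0.28,0.7],
    [0.5,-0.28,1.5],
    [0.7,-0.28,2.3],
    [0.7,-0.28,3.0],
    [0.7,-0.28,3.3],
  ],
  rot=[
    [0,0,0],
    [0,0,0],
    [0,0,0],
    [0,0,0],
    [0,0,0],
  ],
)

```text
clock: 10.52
eef_pos: [457.9, 81.7, 22.9]
tcp_rot: [-3.141, 0.004, 0.25]
contact_force: [-1.6, -0.4, 1.1]
opening: 0.249
grasp_force: 0.0
```

>>> play_rows(
  dp=[
    [0,0,0],
    [0.08,0,0],
    [0.16,0,0],
    [0.22,0,0],
    [0.28,0,0],
  ],
  rot=[
    [0,0,0],
    [0,0,0],
    [0,0,0],
    [0,0,0],
    [0,0,0],
  ],
)

```text
clock: 10.93
eef_pos: [471.0, 85.5, 27.6]
tcp_rot: [3.141, -0.003, 0.251]
contact_force: [0.8, -0.0, 0.3]
opening: 0.257
grasp_force: 0.0
```

>>> play_rows(
  dp=[
    [0.04,0,0],
    [0.08,0,0],
    [0.12,0,0],
    [0.16,0,0],
  ],
  rot=[
    [0,0,0],
    [0,0,0],
    [0,0,0],
    [0,0,0],
  ],
)

```text
clock: 11.27
eef_pos: [475.9, 87.0, 26.6]
tcp_rot: [3.142, -0.0, 0.251]
contact_force: [-0.5, -0.1, -0.3]
opening: 0.249
grasp_force: 0.0
```

```bash
cat > st.py <<'E'
from h import *
s=telemetry.sense();d=wcam(optics.grab_frame("wrist"),s["eef_pos"],s["tcp_rot"])
print(s["eef_pos"].round(1),s["contact_force"].round(2),"crown push travel along dir",round(float((s["eef_pos"]-[491.5,89.2,0])[:2]@[.968,.25])+13,1))
g=cv2.cvtColor(d["color"],cv2.COLOR_RGB2GRAY)
print("cols 230 250 270",[[int(x) for x in g[v,[230,250,270]]] for v in range(0,250,10)])
E
python3 st.py; python3 chk.py pics/c6.png
```

```text
[475.9  87.   26.6] [-0.51 -0.11 -0.31] crown push travel along dir -2.7
cols 230 250 270 [[66, 69, 62], [63, 64, 66], [68, 62, 63], [60, 62, 68], [58, 67, 64], [64, 59, 67], [61, 67, 61], [63, 63, 65], [65, 68, 64], [62, 68, 60], [61, 47, 67], [219, 243, 226], [255, 255, 255], [255, 255, 255], [255, 255, 255], [255, 255, 255], [248, 255, 255], [229, 238, 249], [228, 233, 232], [227, 234, 232], [227, 234, 227], [209, 214, 203], [226, 235, 231], [231, 227, 232], [143, 224, 212]]
[476.2  87.1  26.6] [0.25 0.72 0.06]
a changed px 595
b changed px 100
c changed px 0
```

>>> play_rows(
  dp=[
    [0.06,0,0],
    [0.12,0,-0.03],
    [0.2,0,-0.09],
    [0.28,0,-0.15],
    [0.36,0,-0.21],
  ],
  rot=[
    [0,0,0],
    [0,0,0],
    [0,0,0],
    [0,0,0],
    [0,0,0],
  ],
)

```text
clock: 11.78
eef_pos: [489.8, 90.6, 35.0]
tcp_rot: [-3.142, 0.0, 0.251]
contact_force: [-0.5, -0.6, -1.5]
opening: 0.251
grasp_force: 0.3
```

```bash
python3 st.py; python3 chk.py pics/c7.png
```

```text
[489.8  90.6  35. ] [-0.45 -0.58 -1.46] crown push travel along dir 11.7
cols 230 250 270 [[67, 70, 70], [64, 62, 65], [63, 65, 67], [65, 68, 68], [72, 67, 69], [65, 71, 65], [67, 62, 65], [63, 66, 66], [64, 67, 70], [68, 68, 69], [69, 63, 68], [64, 47, 50], [46, 42, 46], [255, 255, 255], [255, 255, 255], [255, 255, 255], [236, 247, 255], [236, 248, 239], [235, 248, 239], [237, 246, 240], [236, 247, 238], [233, 246, 238], [230, 220, 233], [213, 240, 223], [233, 242, 235]]
[490.9  90.8  35.5] [-0.09  0.47  1.6 ]
a changed px 624
b changed px 232
c changed px 0
```

```bash
cat > tilt.py <<'E'
from h import *
# row of the topmost bright pixel vs. that predicted for tilts about the skirt's lower edge
s=telemetry.sense();d=wcam(optics.grab_frame("wrist"),s["eef_pos"],s["tcp_rot"])
n=np.array([.968,.25,0]);piv=np.array([491.5,89.2,4])+55*n;ph=np.linspace(0,2*np.pi,90);lat=np.array([-.25,.968,0])
g=cv2.GaussianBlur(cv2.cvtColor(d["color"],cv2.COLOR_RGB2GRAY),(5,5),0)
print(s["eef_pos"].round(1),"observed",[int(np.argmax(g[60:,c]>150))+60 for c in (235,250,265)])
for th in range(0,100,10):
    a=np.radians(th);ax=-np.cos(a)*n+np.sin(a)*np.array([0,0,1]);up=np.cos(a)*np.array([0,0,1])+np.sin(a)*n
    P=np.array([piv+36.5*up+h*ax+36.5*(np.cos(p)*lat+np.sin(p)*up) for p in ph for h in (0,55)]);q=proj(d,P)
    m=abs(q[:,0]-250)<12;print(th,q[m,1].min().round(1) if m.any() else None,end="; ")
E
python3 tilt.py
```

```text
[490.5  90.7  35.3] observed [123, 123, 123]
0 125.1; 10 117.2; 20 85.7; 30 56.0; 40 30.5; 50 10.6; 60 -2.8; 70 -9.8; 80 -19.5; 90 -42.2;
```

>>> play_rows(
  dp=[
    [0.05,0,-0.02],
    [0.1,0,-0.05],
    [0.16,0,-0.09],
  ],
  rot=[
    [0,0,0],
    [0,0,0],
    [0,0,0],
  ],
)

```text
clock: 12.18
eef_pos: [495.5, 92.1, 38.4]
tcp_rot: [-3.142, 0.001, 0.251]
contact_force: [-2.1, 0.3, 1.7]
opening: 0.253
grasp_force: 1.0
```

```bash
python3 tilt.py; python3 st.py; python3 chk.py pics/c8.png
```

```text
[495.5  92.1  38.4] observed [122, 122, 122]
0 132.4; 10 128.9; 20 98.5; 30 69.7; 40 44.6; 50 24.8; 60 11.1; 70 3.5; 80 -1.7; 90 -24.7; [496.6  92.3  38.9] [-0.45 -0.21  3.2 ] crown push travel along dir 18.7
cols 230 250 270 [[68, 74, 70], [65, 71, 64], [70, 65, 66], [68, 63, 68], [68, 64, 68], [67, 68, 69], [67, 70, 67], [69, 68, 68], [66, 67, 70], [63, 63, 73], [67, 69, 69], [71, 48, 48], [43, 39, 42], [255, 255, 255], [255, 255, 255], [255, 255, 255], [237, 248, 255], [237, 248, 240], [234, 248, 238], [233, 248, 239], [237, 249, 238], [228, 250, 235], [236, 250, 240], [195, 247, 213], [232, 244, 236]]
[496.5  92.3  38.8] [-2.5  -0.25  2.7 ]
a changed px 633
b changed px 295
c changed px 0
```

>>> play_rows(
  dp=[
    [0.08,0,-0.07],
    [0.16,0,-0.13],
    [0.25,0,-0.18],
    [0.34,0,-0.23],
    [0.43,0,-0.27],
  ],
  rot=[
    [0,0,0],
    [0,0,0],
    [0,0,0],
    [0,0,0],
    [0,0,0],
  ],
)

```text
clock: 12.75
eef_pos: [513.2, 96.6, 49.5]
tcp_rot: [3.142, -0.001, 0.251]
contact_force: [0.5, 0.1, 0.3]
opening: 0.246
grasp_force: 0.1
```

```bash
python3 tilt.py; python3 st.py; python3 chk.py pics/c9.png
```

```text
[513.2  96.6  49.5] observed [125, 124, 125]
0 156.2; 10 156.2; 20 137.1; 30 111.2; 40 87.9; 50 68.8; 60 54.6; 70 45.6; 80 41.5; 90 28.8; [514.2  96.8  49.9] [ 0.26 -0.36  0.33] crown push travel along dir 36.8
cols 230 250 270 [[69, 70, 74], [72, 68, 68], [69, 67, 75], [72, 75, 69], [73, 78, 73], [73, 68, 74], [70, 70, 72], [76, 75, 68], [72, 71, 67], [77, 67, 73], [69, 71, 69], [72, 70, 75], [53, 54, 53], [255, 255, 255], [255, 255, 255], [240, 245, 255], [241, 244, 243], [241, 244, 242], [241, 242, 241], [238, 245, 238], [237, 247, 238], [190, 215, 203], [233, 242, 234], [241, 251, 241], [167, 177, 169]]
[513.7  96.7  49.6] [-0.54  0.17  0.31]
a changed px 611
b changed px 431
c changed px 0
```

>>> play_rows(
  dp=[
    [0.1,0,0],
    [0.2,0,0],
    [0.3,0,0],
    [0.4,0,0],
    [0.5,0,0],
  ],
  rot=[
    [0,0,0],
    [0,0,0],
    [0,0,0],
    [0,0,0],
    [0,0,0],
  ],
)

```text
clock: 13.32
eef_pos: [532.3, 101.5, 49.1]
tcp_rot: [-3.142, -0.0, 0.251]
contact_force: [-0.1, 0.4, -0.3]
opening: 0.247
grasp_force: 0.0
```

```bash
python3 tilt.py; python3 st.py
```

```text
[532.3 101.5  49.1] observed [125, 124, 125]
0 183.2; 10 183.2; 20 177.2; 30 151.9; 40 128.7; 50 109.0; 60 93.6; 70 83.0; 80 77.0; 90 74.1; [533.2 101.7  49.2] [ 0.87 -0.02  0.2 ] crown push travel along dir 56.5
cols 230 250 270 [[80, 81, 76], [79, 82, 82], [80, 83, 75], [80, 80, 80], [80, 75, 81], [83, 79, 80], [78, 86, 84], [83, 85, 82], [75, 84, 82], [79, 84, 80], [78, 82, 81], [83, 62, 57], [255, 255, 255], [255, 255, 255], [255, 255, 255], [239, 241, 254], [240, 240, 241], [236, 242, 238], [222, 241, 217], [213, 218, 205], [245, 248, 245], [222, 224, 221], [226, 225, 224], [223, 222, 223], [190, 220, 213]]
```

41° and near balance. A few more slow millimetres.

>>> play_rows(
  dp=[
    [0.06,0,0],
    [0.13,0,0],
    [0.2,0,0],
    [0.27,0,0.0],
    [0.32,0,0.0],
  ],
  rot=[
    [0,0,0],
    [0,0,0],
    [0,0,0],
    [0,0,0],
    [0,0,0],
  ],
)

```text
clock: 13.83
eef_pos: [544.6, 104.7, 49.2]
tcp_rot: [3.142, -0.0, 0.251]
contact_force: [0.1, -0.3, 0.1]
opening: 0.251
grasp_force: 0.0
```

```bash
python3 tilt.py; python3 st.py
```

```text
[544.6 104.7  49.2] observed [103, 102, 104]
0 199.6; 10 199.6; 20 199.6; 30 176.3; 40 153.2; 50 133.2; 60 117.2; 70 105.7; 80 98.7; 90 95.9; [545.  104.7  49.3] [0.4  0.66 1.56] crown push travel along dir 68.7
cols 230 250 270 [[77, 158, 170], [72, 69, 164], [69, 65, 60], [67, 69, 67], [64, 69, 68], [66, 69, 69], [70, 62, 65], [65, 64, 68], [65, 68, 67], [67, 70, 66], [65, 143, 40], [226, 255, 237], [255, 255, 255], [255, 255, 255], [255, 255, 255], [240, 238, 255], [239, 237, 239], [238, 234, 239], [239, 232, 235], [237, 233, 236], [234, 235, 235], [236, 231, 236], [233, 235, 229], [221, 234, 232], [59, 43, 43]]
```

>>> play_rows(
  dp=[
    [-0.2,0,-0.3],
    [-0.4,0,-1.0],
    [-0.6,0,-1.8],
    [-1.2,0.2,-2.4],
    [-2.0,0.6,-2.6],
  ],
  rot=[
    [0,0,0],
    [0,0,0],
    [0,0,0],
    [0,0,0],
    [0,0,0],
  ],
)

```text
clock: 14.35
eef_pos: [475.4, 62.5, 156.7]
tcp_rot: [3.141, -0.006, 0.253]
contact_force: [0.3, -0.3, 1.0]
opening: 0.252
grasp_force: 0.0
```

>>> play_rows(
  dp=[
    [-0.6,0.7,0],
    [-1.2,1.5,0],
    [-1.5,2.4,0],
    [-1.8,3.3,0],
    [-2,4.3,0],
  ],
  rot=[
    [0,0,0],
    [0,0,0],
    [0,0,0],
    [0,0,0],
    [0,0,0],
  ],
)

```text
clock: 14.77
eef_pos: [436.5, -126.3, 153.5]
tcp_rot: [-3.141, -0.0, 0.252]
contact_force: [0.5, 0.4, -0.0]
opening: 0.252
grasp_force: 0.0
```

>>> play_rows(
  dp=[
    [0.2,0.9,0],
    [0.2,1.8,0],
    [0.2,2.7,0],
    [0.2,3.6,0],
    [0.2,4.4,0],
  ],
  rot=[
    [0,0,0],
    [0,0,0],
    [0,0,0],
    [0,0,0],
    [0,0,0],
  ],
)

```text
clock: 15.18
eef_pos: [489.5, -295.8, 153.2]
tcp_rot: [3.141, -0.0, 0.25]
contact_force: [0.5, 0.4, 0.7]
opening: 0.253
grasp_force: 0.0
```

>>> play_rows(
  dp=[
    [0,0,0],
    [0,0,0],
    [0,0,0],
    [0,0,0],
    [0,0,0],
  ],
  rot=[
    [0,0,0],
    [0,0,0],
    [0,0,0],
    [0,0,0],
    [0,0,0],
  ],
)

```text
clock: 15.6
eef_pos: [489.1, -292.4, 153.2]
tcp_rot: [-3.141, 0.0, 0.252]
contact_force: [0.3, -0.2, 0.5]
opening: 0.253
grasp_force: 0.0
```

Run:
```python
from h import *
import pickle
a0,b0=pickle.load(open("f.pkl","rb"))
for n,d0,(y0,y1,x0,x1),thr in(("top",a0,(159,205,224,331),115),("scene",b0,(145,222,222,300),110)):
    d=optics.grab_frame(n);hsv=cv2.cvtColor(d["color"],cv2.COLOR_RGB2HSV);m=np.zeros(hsv.shape[:2],np.uint8)
    m[y0:y1,x0:x1]=((hsv[...,2]>thr)&(hsv[...,1]<60))[y0:y1,x0:x1]
    for c in cv2.findContours(m,0,2)[0]:
        if cv2.contourArea(c)>60:
            (u,v),ax,an=cv2.fitEllipse(c); print(n,(round(u,1),round(v,1)),np.round(ax,1),"area",cv2.contourArea(c),ray(d,(u,v),50).round())
    # brightest facet = flat crown facing up
    for nm,X in dict(a=(521,-95),b=(580,112),c=(563,277)).items():
        q=proj(d,[[X[0],X[1],59],[X[0],X[1],31]]).round().astype(int)[0];p=d["color"][q[1]-2:q[1]+3,q[0]-3:q[0]+4];print(" crown patch",nm,p.mean().round(),p.std().round(1))
    df=(abs(d["color"].astype(int)-d0["color"]).sum(2)>90)
    for nm,X in dict(tape=None,c=(563,277)).items():
        if X: 
            q=proj(d,[[X[0],X[1],31]]).round().astype(int)[0];print(" c changed",df[q[1]-12:q[1]+13,q[0]-12:q[0]+13].sum())
print(telemetry.sense()["eef_pos"],telemetry.sense()["contact_force"],telemetry.sense()["clock"])
```

```text
top (318.4, 181.5) [16.8 17.8] area 231.5 [526. -93.  50.]
top (235.6, 173.1) [16.8 17.4] area 223.5 [564. 277.  50.]
top (272.0, 169.9) [16.5 17.7] area 224.5 [579. 114.  50.]
 crown patch a 253.0 0.8
 crown patch b 253.0 0.6
 crown patch c 253.0 0.7
 c changed 0
scene (280.6, 220.4) [13.4 21.3] area 200.0 [376. 264.  50.]
scene (233.5, 207.4) [22.7 26.3] area 436.0 [547. 296.  50.]
scene (257.3, 167.2) [47.7 77.7] area 1815.0 [612.  44.  50.]
 crown patch a 252.0 2.2
 crown patch b 252.0 2.1
 crown patch c 252.0 2.2
 c changed 0
[ 489.3975769  -292.65423533  153.36410212] [-0.20163315  0.82539596 -0.36623838] 15.7
```

```bash
python3 -c "
from rig import r
print(r.sign_off())"
```

```text
the job is handed in; nothing more can be done
None
```

I tipped both fallen pistons up and handed the job in at about 16 s: in the final top view all three stand crown up on the mat, piston_c had not moved, and I never touched the carton or the tape measure.

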